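# Pack a copier spare-parts carton in two layers

### The arm

A 7-joint arm with a two-finger parallel gripper is mounted at the origin on the work surface. World frame = base frame: x ahead of the robot, y to its left, z up, the work surface at z = 0. Lengths are in mm, angles in rad, forces in N, time in s.
With the tool pointing down it reaches from about 425 to 1025 mm from the base axis. Payload 3.6 kg.
Tool frame: the origin (TCP) lies midway between the tips of the shut fingers; the grasp point (between the pads) lies 19 mm behind it; z points along the fingers, y is the direction in which the jaws open and shut (so a half turn about z gives the same grasp; the last joint's range is limited). The gripper opens to 85 mm and grips with 20 to 120 N. Pads are 22 mm wide; open, the fingers measure 114 mm over their backs; the gripper's body (76 mm by 85 mm) begins 54 mm behind the grasp point. The pads swing forward as they close: fully open they stand 13 mm farther back than shut.
Start: joints at [1.153, 0.591, 0.048, 1.609, -0.033, 0.943, -0.034], TCP at [230.676, -687.327, 231.302] pointing down, gripper open.
Joint ranges: [-2.69, 2.69], [-0.47, 2.24], [-1.27, 1.36], [0.19, 2.51], [-1.53, 4.68], [0.08, 2.07], [-3.09, 3.09]. Speed limits (rad/s): [2.57, 2.57, 3.14, 3.14, 3.14, 3.14, 3.14].

### API

Orientations are given as a unit quaternion [x, y, z, w].
In Python, from station import r, get_image, nets gives the robot as it stands. The module is installed in compiled form; this text tells all that it offers.
- The arm moves only by the shell command python3 -m pendant 'ROWS'. ROWS is JSON, one flat list of numbers, 7 for each row, row after row: the turn, a rotation vector about the tool's x, y, z in units of 6 degrees (1.0 is 6 degrees), then the shift along the tool's x, y, z in units of 40 mm (1.0 is 40 mm), then the closure, from 0 (fully open) to 1 (shut). A call has 1 to 8 rows; each row shifts and turns the pose as measured when the row begins, along the tool's axes as they then stand; what a row does not reach is not made up. A row lasts 1/8 s, in which the tool goes at most 62.5 mm and 10.7 degrees, less where a joint would pass 70% of its speed; a pose out of reach is approached as far as the arm can. A call is refused whole if a number of a shift passes 1 or a number of a turn 1, either way. A call with a gripper value outside its range is refused whole. The fingers move at their own pace and stop on an object; the grip force is fixed at half the most. Time passes only in rows, so rows that do not move let the fingers close. It gives the time, the measured TCP pose, the force and the opening at its end, in the units of the state.
- r.sense(): the state, without advancing time (a new reading comes with each control period).
- get_image(name): name is "scene" or "top" or "wrist"; returns a dict with "image" (480x640x3 uint8, red, green, blue), "camera_matrix" (3x3 intrinsics, pixels), "k1" (the pictures are not rectified: a ray, as slopes to the right and down, at radius r is drawn at 1 + k1 r^2 times it, then the intrinsics apply), "rvec" (rotation vector, rad) and "tvec" (3), from world to camera coordinates, as OpenCV has them; the wrist camera has in their place "T_tool_cam" (4x4, takes a point from camera to tool coordinates, whose origin is the TCP and whose axes are the flange's). Camera axes: x right, y down, z forward; pixel columns grow to the right and rows downward; lengths in mm; the calibration is good to about 2 mm. A picture is of the moment at which its call begins: read the wrist's pose just before it. There is no depth.
- r.job_done(): hands the job in, once; it reports no verdict.
Trained networks look in a picture, given as the dict that the camera call returned (one of the last four; its "shot" number tells which), for a name from the list of things; names that differ only in an ending like _2 or _b are one class to them, and where a whole thing is asked for, a point or a joint stands for the part that bears it (a point fixed in the world has none). Each returns a list of dicts, best first, with "score" (0 to 1); they miss things now and then, are a little off and sometimes report something else, mostly with a low value. They report only what shows in the picture. A call takes as long as a camera call. They do not tell look-alikes from the thing itself.
- nets.outline_of(name, picture): "pixels" (480x640 bool, what is visible of it) and "location" ([row, column] in pixels, amid what is visible of it).
The state is a dict: "clock": time; "joint_pos": joint angles; "joint_velocities": joint speeds; "tau": joint torques, N m; "tool_pos": TCP position; "ee_rot": TCP orientation; "wrist_force": force on the tool from outside, world axes, zero at the start; "moment": the same for the moment, N m; "finger_gap": finger opening in mm.
Only numpy, scipy, OpenCV 4.12 (cv2) and the standard library are available. Lean on these libraries where they do the work, as an engineer would, in place of code of your own. Each camera call takes 0.05 s, during which the arm holds its last target.

### The job

Pack the open carton in two layers. Lay the short toner cartridge flat on the carton's floor, clear of the foam corner blocks; then set the grey divider plate over it, resting level on all four foam blocks with its rib up; then lay the small square cooling fan flat on the divider, beside the rib.

Things in the scene. Friction and masses are not known exactly. Their poses are not given: they have to be found in the camera images.
- carton: Open cardboard carton, fixed, 248 (x) by 188 mm (y) outside, rim 88 mm above the bench. Origin: centre of its underside, z up. Walls and floor 4 mm thick (floor top at z = 4 mm). In each inner corner a white foam block, 45 mm along x, 40 mm along y, top at z = 58 mm; between them are lanes 100 mm wide along x and 150 mm wide along y. The centred divider is 15 mm clear of the walls all round.
- cartridge_mid (a point): Centre of the short black toner cartridge, lying flat: 138 mm long (x), 46 mm wide (y), 46 mm high (point 23 mm above its underside, z up); its flat sides across y reach 40 mm up, above is a narrower ridge. About 0.35 kg. A longer one (215 mm) of the same shape, lying farther from the robot, is not wanted.
- divider_rib (a point): Centre of the grip rib of the grey plastic divider, lying rib up: plate 210 mm (x) by 150 mm (y), 4 mm thick; the upright rib at its middle is 16 mm thick along x, 60 mm long along y, its top 30 mm above the plate's underside (this point 17 mm above the underside, z up). About 0.15 kg.
- fan_mid (a point): Centre of the square black cooling fan, lying flat: 50 by 50 mm (x, y), 22 mm thick (z up; point 11 mm above its underside); stiff frame, gripped across either pair of sides. About 0.07 kg. (A round steel gear wheel is not wanted.) On the divider it fits on either side of the rib, for instance centred 55 mm from the rib's middle along the divider's x.
There are look-alikes about, which are no part of the job. Leave any purple or red look-alike of the part that bears cartridge_mid alone.

How it is judged:
By the outcome, as a careful person would: the job done as asked, in the order asked, and still so for the second after the job is handed in, with the robot touching nothing.
It also fails if it takes over 72 s, if anything falls off the work surface, if the arm or the gripper's body presses on something with over 40 N, if the wrist force passes 120 N, or if a joint passes its speed limit or range.

## Working session

There is one attempt and no reset: what is moved stays moved. The work goes in short steps, Python scripts to look and compute and a shell command to move; the robot and the scene stay as the last step left them, time stands still between calls to the robot, and variables do not carry over. Pictures are saved under pics/ and viewed, and the job is handed in when it is done.

```bash
mkdir -p pics; cat > h.py <<'E'
import numpy as np, cv2
from station import r, get_image, nets
def save(im,n): cv2.imwrite(f'pics/{n}.png', im['image'][:,:,::-1])
def ray(im,px,state=None):
    K=np.array(im['camera_matrix']);k1=im['k1']
    u=(px[1]-K[0,2])/K[0,0]; v=(px[0]-K[1,2])/K[1,1]  # px=[row,col]
    s=1.
    for _ in range(30):
        r2=(u/s)**2+(v/s)**2; s=1+k1*r2
    d=np.array([u/s,v/s,1.])
    if 'rvec' in im:
        R=cv2.Rodrigues(np.array(im['rvec'],float))[0];t=np.array(im['tvec'],float).ravel()
        return -R.T@t, R.T@d
    from scipy.spatial.transform import Rotation as Ro
    Rt=Ro.from_quat(state['ee_rot']).as_matrix();p=np.array(state['tool_pos'])
    T=np.array(im['T_tool_cam'])
    return Rt@T[:3,3]+p, Rt@T[:3,:3]@d
def at_z(im,px,z,state=None):
    o,d=ray(im,px,state); return o+d*(z-o[2])/d[2]
def proj(im,P,state=None):
    P=np.atleast_2d(np.array(P,float))
    if 'rvec' in im:
        R=cv2.Rodrigues(np.array(im['rvec'],float))[0];t=np.array(im['tvec'],float).ravel()
        c=P@R.T+t
    else:
        from scipy.spatial.transform import Rotation as Ro
        Rt=Ro.from_quat(state['ee_rot']).as_matrix();p=np.array(state['tool_pos'])
        T=np.array(im['T_tool_cam'])
        c=((P-p)@Rt-T[:3,3])@T[:3,:3]
    K=np.array(im['camera_matrix']);s=c[:,:2]/c[:,2:]
    s=s*(1+im['k1']*(s**2).sum(1,keepdims=True))
    return np.c_[s[:,0]*K[0,0]+K[0,2], s[:,1]*K[1,1]+K[1,2]]
E
python3 - <<'E'
from h import *
s=r.sense(); print({k:np.round(v,3).tolist() for k,v in s.items()})
for c in ['scene','top','wrist']:
    im=get_image(c); save(im,c+'0')
    if c!='wrist':print(c,np.round(np.array(im['rvec']).ravel(),3),np.array(im['tvec']).ravel())
    else: print(im['T_tool_cam'])
    for n in ['carton','cartridge_mid','divider_rib','fan_mid']:
        for q in nets.outline_of(n,im):
            if q['score']<.2: continue
            print(c,n,round(q['score'],2),np.round(q['location']),q['pixels'].sum(), np.round(at_z(im,q['location'],20,s)))
E
```

```text
{'clock': 0.0, 'joint_pos': [1.153, 0.592, 0.048, 1.61, -0.033, 0.943, -0.034], 'joint_velocities': [0.001, -0.0, 0.001, 0.002, -0.001, -0.0, -0.0], 'tau': [0.0, -54.869, 1.547, -19.813, 0.009, 0.009, -0.0], 'tool_pos': [230.411, -686.542, 230.127], 'ee_rot': [0.987, 0.161, -0.0, -0.001], 'wrist_force': [-0.027, -0.838, 0.278], 'moment': [0.009, 0.014, 0.004], 'finger_gap': 85.556}
scene [ 1.473  1.952 -0.894] [ 154.60995521 -265.7151177  1883.82813004]
scene carton 0.6 [271. 334.] 7670 [561.  23.  20.]
scene cartridge_mid 0.86 [210. 291.] 919 [ 351. -152.   20.]
scene cartridge_mid 0.58 [207. 179.] 894 [ 428. -456.   20.]
scene cartridge_mid 0.56 [223. 232.] 929 [ 454. -286.   20.]
scene divider_rib 0.6 [295. 466.] 3636 [553. 344.  20.]
scene fan_mid 0.59 [259. 206.] 418 [ 608. -294.   20.]
top [ 2.147 -2.165  0.102] [ -21.74341038  471.32052803 1267.101286  ]
top carton 0.71 [182. 300.] 11225 [578.  27.  20.]
top cartridge_mid 0.94 [249. 526.] 1510 [ 427. -465.   20.]
top cartridge_mid 0.74 [284. 382.] 1437 [ 355. -148.   20.]
top cartridge_mid 0.64 [238. 449.] 1496 [ 453. -295.   20.]
top divider_rib 0.97 [210. 160.] 6079 [521. 337.  20.]
top fan_mid 0.58 [173. 445.] 531 [ 595. -289.   20.]
[[-3.62780731e-04 -9.49744814e-01 -3.13025009e-01  8.04322567e+01]
 [ 9.99999934e-01 -3.33877355e-04 -1.45938566e-04 -8.81540048e-01]
 [ 3.40924342e-05 -3.13025041e-01  9.49744872e-01 -1.42432225e+02]
 [ 0.00000000e+00  0.00000000e+00  0.00000000e+00  1.00000000e+00]]
```

View pics/top0.png

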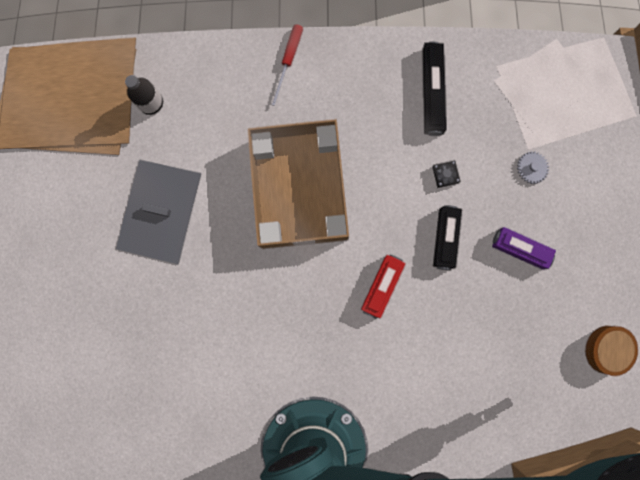

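View pics/scene0.png

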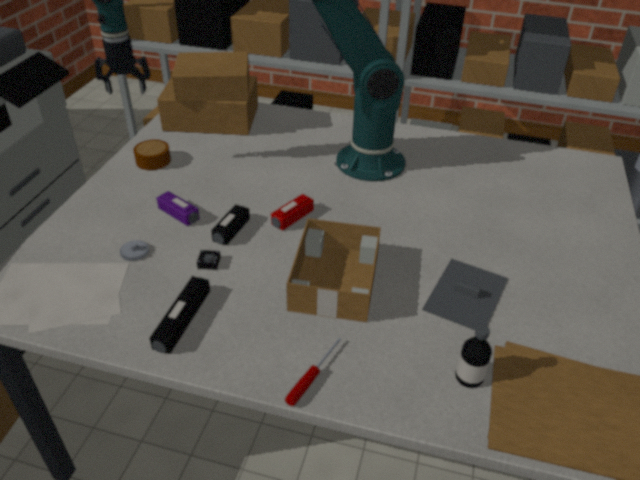

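View pics/wrist0.png

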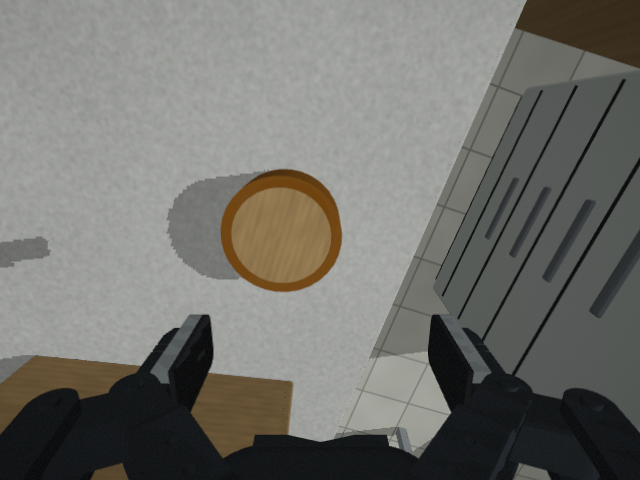

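The short black cartridge is at top pixel (238,449). The long one is at (90,435), the fan at (174,446), the divider at (210,160) and the carton at (183,300). Red, purple and gear are decoys. Next I'll fit the poses by silhouette.

```bash
cat > fit.py <<'E'
from h import *
from scipy.optimize import minimize
def box(lx,ly,z0,z1): return np.array([[a*lx/2,b*ly/2,z] for a in(-1,1) for b in(-1,1) for z in(z0,z1)])
M={'carton':[box(248,188,0,88)],'cartridge_mid':[np.r_[box(138,46,0,40),box(138,26,40,46)]],'divider_rib':[box(210,150,0,4),box(16,60,4,30)],'fan_mid':[box(50,50,0,22)]}
def wp(P,p,z):
    c,s=np.cos(p[2]),np.sin(p[2]); return P@np.array([[c,s,0],[-s,c,0],[0,0,1]])+[p[0],p[1],z]
S=4
def mask(name,im,p,z,st):
    m=np.zeros((480*2,640*2),np.uint8)
    for b in M[name]:
        q=proj(im,wp(b,p,z),st)
        h=cv2.convexHull(np.round((q+.5)*2*16).astype(np.int32).reshape(-1,1,2))
        cv2.fillConvexPoly(m,h,255,shift=4)
    return cv2.resize(m,(640,480),interpolation=cv2.INTER_AREA)/255.
def fit(name,obs,p0,z=0):
    def cost(p):
        c=0
        for im,px,st in obs:
            m=mask(name,im,p,z,st); c+=np.abs(m-px).sum()/px.sum()
        return c
    best=None
    for a in [p0[2]] if len(p0)==3 and p0[2] is not None else np.arange(-1.5,1.6,.25):
        x0=np.array([p0[0],p0[1],a])
        sim=np.vstack([x0,x0+[12,0,0],x0+[0,12,0],x0+[0,0,.12]])
        o=minimize(cost,x0,method='Nelder-Mead',options=dict(initial_simplex=sim,xatol=.02,fatol=1e-4))
        if best is None or o.fun<best.fun: best=o
    return best.x,best.fun
def near(name,im,xy,st=None,z=20):
    L=[q for q in nets.outline_of(name,im)]
    L=[(np.linalg.norm(at_z(im,q['location'],z,st)[:2]-xy),q) for q in L]
    L=[a for a in L if a[0]<70]
    return min(L,key=lambda a:a[0])[1] if L else None
E
python3 - <<'E'
from fit import *
st=r.sense();ims=[get_image('top'),get_image('scene')]
for n,xy in dict(carton=(575,25),cartridge_mid=(453,-292),divider_rib=(530,340),fan_mid=(600,-291)).items():
    obs=[]
    for im in ims:
        q=near(n,im,np.array(xy))
        if q: obs.append((im,q['pixels'].astype(float),None))
    out=[fit(n,[o],(*xy,None)) for o in obs]+[fit(n,obs,(*xy,None))]
    for p,f in out: print(n,np.round(p,3),round(f,3))
E
```

```text
carton [5.68182e+02 2.99710e+01 9.70000e-02] 0.019
carton [5.70972e+02 2.81840e+01 9.40000e-02] 0.031
carton [5.685e+02 2.941e+01 9.200e-02] 0.059
cartridge_mid [ 4.54496e+02 -2.89528e+02 -1.32000e-01] 0.095
cartridge_mid [ 4.57181e+02 -2.89570e+02 -1.23000e-01] 0.128
cartridge_mid [ 4.54390e+02 -2.89902e+02 -1.40000e-01] 0.228
divider_rib [524.156 345.124   2.912] 0.073
divider_rib [524.156 345.124   2.912] 0.073
fan_mid [ 595.804 -293.095   -1.368] 0.085
fan_mid [ 5.98971e+02 -2.94816e+02  3.07000e-01] 0.109
fan_mid [ 5.96518e+02 -2.93857e+02  1.79000e-01] 0.256
```

```bash
cat > need.py <<'E'
import sys
from h import *
from scipy.spatial.transform import Rotation as Ro
def need(x,y,z,yaw):
    s=r.sense();R=Ro.from_quat(s['ee_rot']).as_matrix();p=np.array(s['tool_pos'])
    # half-turn choice nearest present
    best=None
    for k in(0,np.pi,-np.pi):
        c,sn=np.cos(yaw+k),np.sin(yaw+k)
        G=np.array([[c,sn,0],[sn,-c,0],[0,0,-1.]])
        v=Ro.from_matrix(R.T@G).as_rotvec()
        if best is None or np.linalg.norm(v)<np.linalg.norm(best[0])-1e-6: best=(v,G)
    v,G=best
    print('t',round(s['clock'],2),'pos',np.round(p,1),'yaw',round(np.arctan2(R[1,0],R[0,0]),3),'gap',round(s['finger_gap'],1),'F',np.round(s['wrist_force'],1),'j',np.round(s['joint_pos'],2))
    d=np.array([x,y,z])-p
    print('turn units',np.round(np.degrees(v)/6,2),'shift now-axes',np.round(R.T@d/40,2),'after-turn',np.round(G.T@d/40,2))
if __name__=='__main__': need(*map(float,sys.argv[1:5]))
E
python3 -m pendant '[0,0,0.88,0,0,0,0, 0,0,0.88,0,0,0,0, 0,0,0.88,0,0,0,0, 0,0,0.88,0,0,0,0, 0,0,0.88,0,0,0,0]'
python3 need.py 455 -290 200 -0.135
```

```text
clock: 1.88
tool_pos: [230.7, -687.3, 231.3]
ee_rot: [0.997, -0.076, 0.0, -0.0]
wrist_force: [-0.0, -0.0, -0.2]
finger_gap: 85.7
t 1.88 pos [ 230.7 -687.3  231.3] yaw -0.152 gap 85.7 F [-0.  -0.  -0.2] j [ 1.07  0.6   0.17  1.61 -0.12  0.94 -0.43]
turn units [-0.   -0.01 -0.16] shift now-axes [  4.04 -10.67   0.79] after-turn [  4.22 -10.6    0.78]
```

```bash

python3 -m pendant '[0,0,0,0.5,-1,0,0, 0,0,0,0.5,-1,0,0, 0,0,0,0.5,-1,0,0, 0,0,0,0.5,-1,0,0, 0,0,0,0.5,-1,0,0, 0,0,0,0.5,-1,0,0, 0,0,0,0.5,-1,0,0, 0,0,0,0.5,-1,0,0]'
python3 -m pendant '[0,0,0,0,-1,0.3,0, 0,0,0,0,-1,0.3,0, 0,0,0,0,-0.6,0.1,0,0,0,0,0,0,0,0]'
cat > look.py <<'E'
import sys
from fit import *
n,x,y=sys.argv[1],float(sys.argv[2]),float(sys.argv[3]); a=float(sys.argv[4]); z=float(sys.argv[5]); tag=sys.argv[6]
st=r.sense();im=get_image('wrist');save(im,tag)
q=near(n,im,np.array([x,y]),st,z+15)
if q is None: print('none')
else:
    px=q['pixels']; print(q['score'],q['location'],px.sum(),'edge' if px[0].any() or px[-1].any() or px[:,0].any() or px[:,-1].any() else 'full')
    p,f=fit(n,[(im,px.astype(float),st)],(x,y,a),z); print(np.round(p,3),round(f,3))
E
python3 need.py 455 -290 200 -0.135; python3 look.py cartridge_mid 455 -290 -0.135 0 w1
```

```text
clock: 2.88
tool_pos: [441.5, -392.7, 231.4]
ee_rot: [0.997, -0.081, 0.001, 0.003]
wrist_force: [-0.1, -0.1, 0.7]
finger_gap: 84.9
clock: 3.38
tool_pos: [463.2, -283.0, 203.1]
ee_rot: [0.997, -0.076, 0.003, 0.003]
wrist_force: [0.2, -0.3, 1.4]
finger_gap: 85.4
t 3.38 pos [ 463.2 -283.   203.1] yaw -0.152 gap 85.4 F [ 0.2 -0.3  1.4] j [ 0.36  0.4   0.14  2.06 -0.08  0.68 -1.17]
turn units [ 0.05 -0.06 -0.16] shift now-axes [-0.18  0.2   0.08] after-turn [-0.18  0.2   0.08]
0.91 [217.2, 329.2] 8405 full
[ 4.54712e+02 -2.90261e+02 -1.34000e-01] 0.074
```

View pics/w1.png

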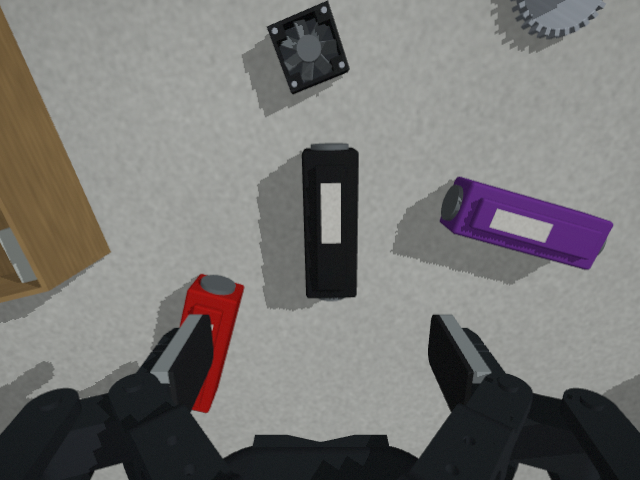

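```bash

python3 -m pendant '[0.05,-0.06,-0.16,-0.2,0.2,0.6,0, 0,0,0,0,0,0.8,0, 0,0,0,0,0,0,0]'
python3 need.py 454.7 -290.3 3 -0.134
```

```text
clock: 3.85
tool_pos: [454.2, -300.5, 148.7]
ee_rot: [0.997, -0.073, 0.003, 0.004]
wrist_force: [0.0, 0.2, 0.0]
finger_gap: 85.5
t 3.85 pos [ 454.2 -300.5  148.7] yaw -0.146 gap 85.5 F [0.  0.2 0. ] j [ 0.41  0.48  0.12  2.09 -0.1   0.56 -1.12]
turn units [ 0.07 -0.07 -0.12] shift now-axes [-0.05 -0.28  3.64] after-turn [-0.02 -0.25  3.64]
```

```bash

python3 -m pendant '[0.07,-0.07,-0.12,0,-0.26,0.7,0, 0,0,0,0,0,0.7,0, 0,0,0,0,0,0,0,0,0,0,0,0,0,0]'
python3 need.py 454.7 -290.3 3 -0.134
```

```text
clock: 4.35
tool_pos: [459.2, -298.2, 97.0]
ee_rot: [0.998, -0.07, 0.005, 0.003]
wrist_force: [-0.3, 0.5, 0.4]
finger_gap: 85.4
t 4.35 pos [ 459.2 -298.2   97. ] yaw -0.141 gap 85.4 F [-0.3  0.5  0.4] j [ 0.42  0.57  0.1   2.12 -0.12  0.45 -1.1 ]
turn units [ 0.06 -0.09 -0.06] shift now-axes [-0.16 -0.19  2.35] after-turn [-0.14 -0.18  2.35]
```

```bash

python3 -m pendant '[0.1,-0.15,-0.06,-0.16,-0.2,0.3,0, 0,0,0,0,0,0,0]'
python3 need.py 454.7 -290.3 3 -0.134
python3 -m pendant '[0,0,0,0,0,0,0]'
python3 need.py 454.7 -290.3 3 -0.134
```

```text
clock: 4.6
tool_pos: [454.9, -290.0, 86.4]
ee_rot: [0.998, -0.067, -0.002, -0.002]
wrist_force: [1.1, 0.2, -0.8]
finger_gap: 85.1
t 4.6 pos [ 454.9 -290.    86.4] yaw -0.135 gap 85.1 F [ 1.1  0.2 -0.8] j [ 0.42  0.58  0.09  2.13 -0.12  0.44 -1.1 ]
turn units [-0.03  0.04 -0.  ] shift now-axes [0.   0.02 2.09] after-turn [-0.    0.01  2.09]
clock: 4.72
tool_pos: [455.1, -290.1, 86.8]
ee_rot: [0.998, -0.067, -0.001, -0.002]
wrist_force: [-0.7, 0.1, 0.6]
finger_gap: 85.4
t 4.72 pos [ 455.1 -290.1   86.8] yaw -0.134 gap 85.4 F [-0.7  0.1  0.6] j [ 0.42  0.58  0.09  2.13 -0.12  0.44 -1.1 ]
turn units [-0.03  0.03 -0.  ] shift now-axes [-0.    0.01  2.09] after-turn [-0.01  0.01  2.09]
```

```bash

python3 -m pendant '[0,0,0,0,0,0.4,0, 0,0,0,0,0,0.4,0, 0,0,0,0,0,0.4,0, 0,0,0,0,0,0.4,0,0,0,0,0,0,0.3,0,0,0,0,0,0,0,0]'
python3 need.py 454.7 -290.3 3 -0.134
```

```text
clock: 5.48
tool_pos: [454.4, -289.4, 4.2]
ee_rot: [0.998, -0.067, -0.002, -0.002]
wrist_force: [-0.3, 0.1, -0.4]
finger_gap: 85.6
t 5.47 pos [ 454.4 -289.4    4.2] yaw -0.134 gap 85.6 F [-0.3  0.1 -0.4] j [ 0.45  0.73  0.05  2.15 -0.14  0.28 -1.08]
turn units [-0.04  0.05 -0.  ] shift now-axes [0.01 0.02 0.03] after-turn [0.01 0.02 0.03]
```

```bash

python3 -m pendant '[0,0,0,0,0,0,1, 0,0,0,0,0,0,1, 0,0,0,0,0,0,1, 0,0,0,0,0,0,1,0,0,0,0,0,0,1,0,0,0,0,0,0,1]'
python3 need.py 454.7 -290.3 3 -0.134; python3 -c "
from h import *;save(get_image('wrist'),'w2')"
```

```text
clock: 6.22
tool_pos: [454.6, -289.5, 5.1]
ee_rot: [0.998, -0.067, -0.002, -0.002]
wrist_force: [-0.3, -0.1, -3.5]
finger_gap: 45.5
t 6.22 pos [ 454.6 -289.5    5.1] yaw -0.134 gap 45.5 F [-0.3 -0.1 -3.5] j [ 0.45  0.73  0.05  2.15 -0.14  0.28 -1.08]
turn units [-0.03  0.04 -0.  ] shift now-axes [0.   0.02 0.05] after-turn [0.   0.02 0.05]
```

View pics/w2.png

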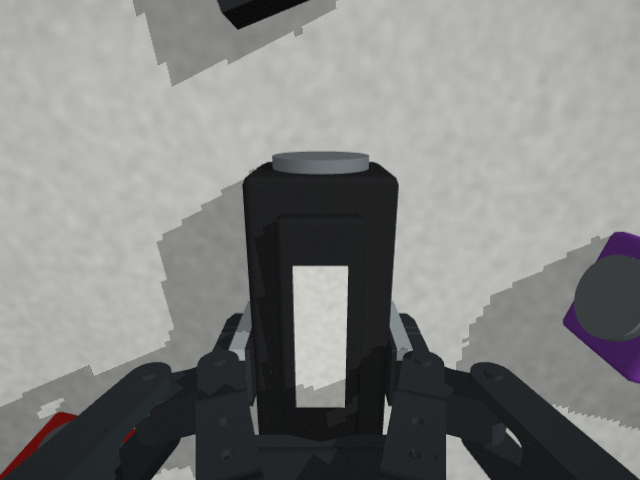

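The cartridge is gripped: the gap reads 45.5 mm and its front end is centred at pixel (320,160). Now I'll lift it.

```bash

python3 -m pendant '[0,0,0,0,0,-0.4,1, 0,0,0,0,0,-0.7,1, 0,0,0,0,0,-0.9,1, 0,0,0,0,0,-0.9,1,0,0,-0.6,0,0,-0.8,1,0,0,-0.6,0,0,0,1,0,0,-0.5,0,0,0,1,0,0,-0.5,0,0,0,1]'
python3 need.py 569.5 29.3 140 0.094
```

```text
clock: 7.28
tool_pos: [453.5, -289.5, 164.9]
ee_rot: [0.999, 0.051, -0.0, -0.001]
wrist_force: [-0.1, 0.7, -2.4]
finger_gap: 45.3
t 7.28 pos [ 453.5 -289.5  164.9] yaw 0.103 gap 45.3 F [-0.1  0.7 -2.4] j [ 0.44  0.45  0.06  2.09 -0.05  0.61 -0.94]
turn units [-0.02 -0.    0.09] shift now-axes [ 3.7  -7.63  0.64] after-turn [ 3.63 -7.66  0.62]
```

```bash

python3 -m pendant '[0,0,0,0.5,-0.7,0,1, 0,0,0,0.5,-1,0,1, 0,0,0,0.5,-1,0,1, 0,0,0,0.5,-1,0,1,0,0,0,0.5,-1,0,1,0,0,0,0.5,-1,0,1,0,0,0,0.5,-0.9,0,1,0,0,0,0.2,-0.6,0,1]'
python3 -m pendant '[0,0,0.05,0,-0.3,0,1, 0,0,0,0,0,0,1, 0,0,0,0,0,0,1]'
python3 need.py 569.5 29.3 140 0.094; python3 look.py carton 569.5 29.3 0.094 0 w3
```

```text
clock: 8.28
tool_pos: [571.7, 16.4, 172.8]
ee_rot: [0.999, 0.046, 0.002, 0.001]
wrist_force: [-1.1, -0.5, -2.9]
finger_gap: 44.9
clock: 8.65
tool_pos: [568.9, 29.1, 174.0]
ee_rot: [0.999, 0.045, 0.002, 0.001]
wrist_force: [0.3, -0.6, -3.0]
finger_gap: 45.3
t 8.65 pos [568.9  29.1 174. ] yaw 0.09 gap 45.3 F [ 0.3 -0.6 -3. ] j [-0.18  0.47  0.07  2.02 -0.05  0.65 -1.56]
turn units [ 0.02 -0.03 -0.04] shift now-axes [ 0.01 -0.    0.85] after-turn [ 0.01 -0.    0.85]
0.7 [135.6, 327.1] 66634 full
[5.67942e+02 2.89670e+01 9.40000e-02] 0.688
```

View pics/w3.png

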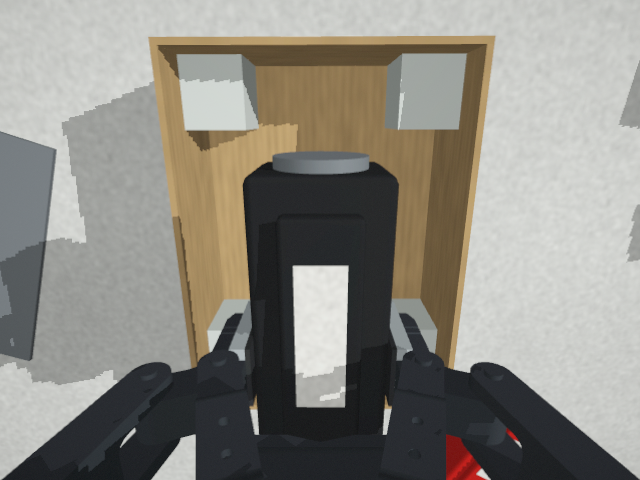

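The cartridge hangs over the carton, with the far rim corners at about (150,38) and (495,37). I'll check those against the pose.

```bash
python3 - <<'E'
from fit import *
st=r.sense();im=get_image('wrist')
for p in [(569.5,29.3,.094),(568.2,30,.097)]:
    print(np.round(proj(im,wp(np.array([[124,94,88],[124,-94,88],[75,50,58],[75,-50,58],[120,50,58],[120,-50,58]]),p,0),st)).tolist())
print(at_z(im,(38,150),88,st),at_z(im,(37,495),88,st))
print(wp(np.array([[124,94,88],[124,-94,88]]),(569.5,29.3,.094),0))
E
```

```text
[[146.0, 34.0], [495.0, 32.0], [244.0, 128.0], [397.0, 127.0], [239.0, 51.0], [401.0, 51.0]]
[[144.0, 37.0], [492.0, 34.0], [243.0, 130.0], [395.0, 129.0], [238.0, 54.0], [399.0, 52.0]]
[682.27716042 132.36879698  88.        ] [699.31630728 -53.49109571  88.        ]
[[684.129578   134.52385588  88.        ]
 [701.77556453 -52.64617152  88.        ]]
```

```bash

python3 -m pendant '[0.02,-0.03,-0.02,-0.02,0.02,0.5,1, 0,0,0,0,0,0.6,1, 0,0,0,0,0,0.6,1, 0,0,0,0,0,0.6,1,0,0,0,0,0,0.4,1,0,0,0,0,0,0,1]'
python3 need.py 568 28.5 9 0.093
```

```text
clock: 9.55
tool_pos: [570.9, 22.1, 63.9]
ee_rot: [0.999, 0.041, 0.002, 0.001]
wrist_force: [0.1, 0.3, -3.6]
finger_gap: 45.2
t 9.55 pos [570.9  22.1  63.9] yaw 0.082 gap 45.2 F [ 0.1  0.3 -3.6] j [-0.15  0.64  0.05  2.07 -0.07  0.43 -1.54]
turn units [ 0.02 -0.04 -0.1 ] shift now-axes [-0.06 -0.17  1.37] after-turn [-0.06 -0.17  1.37]
```

```bash

python3 -m pendant '[0.05,-0.08,-0.1,-0.07,-0.18,0.1,1, 0,0,0,0,0,0,1]'
python3 need.py 568 28.5 9 0.093
python3 -m pendant '[0,0,0,0,0,0.3,1, 0,0,0,0,0,0.3,1, 0,0,0,0,0,0.3,1,0,0,0,0,0,0,1]'
python3 need.py 568 28.5 9 0.093
```

```text
clock: 9.8
tool_pos: [568.4, 29.4, 60.9]
ee_rot: [0.999, 0.046, -0.001, -0.002]
wrist_force: [0.5, -0.2, -3.3]
finger_gap: 45.2
t 9.8 pos [568.4  29.4  60.9] yaw 0.093 gap 45.2 F [ 0.5 -0.2 -3.3] j [-0.16  0.65  0.04  2.07 -0.07  0.43 -1.54]
turn units [-0.04  0.02 -0.  ] shift now-axes [-0.01  0.03  1.3 ] after-turn [-0.01  0.02  1.3 ]
clock: 10.3
tool_pos: [569.2, 29.8, 23.2]
ee_rot: [0.999, 0.047, -0.0, -0.002]
wrist_force: [-0.2, -0.0, -3.3]
finger_gap: 45.1
t 10.3 pos [569.2  29.8  23.2] yaw 0.093 gap 45.1 F [-0.2 -0.  -3.3] j [-0.15  0.71  0.03  2.08 -0.07  0.36 -1.54]
turn units [-0.04  0.01  0.  ] shift now-axes [-0.03  0.03  0.35] after-turn [-0.03  0.03  0.35]
```

```bash

python3 -m pendant '[0,0,0,0,0,0.12,1, 0,0,0,0,0,0.12,1, 0,0,0,0,0,0.06,1,0,0,0,0,0,0.04,1]'
python3 need.py 568 28.5 9 0.093
```

```text
clock: 10.8
tool_pos: [569.8, 29.8, 9.0]
ee_rot: [0.999, 0.046, 0.0, -0.002]
wrist_force: [-0.7, 0.4, 6.0]
finger_gap: 45.3
t 10.8 pos [569.8  29.8   9. ] yaw 0.093 gap 45.3 F [-0.7  0.4  6. ] j [-0.15  0.74  0.03  2.08 -0.07  0.33 -1.54]
turn units [-0.04 -0.    0.  ] shift now-axes [-0.05  0.03 -0.  ] after-turn [-0.05  0.03 -0.  ]
```

It's touching the floor at the expected height, so I'll release and lift.

```bash

python3 -m pendant '[0,0,0,0,0,0,0, 0,0,0,0,0,0,0, 0,0,0,0,0,0,0, 0,0,0,0,0,0,0]'
python3 -m pendant '[0,0,0,0,0,-0.4,0, 0,0,0,0,0,-0.5,0, 0,0,0,0,0,-0.7,0, 0,0,0,0,0,-0.9,0, 0,0,0,0,0,-1,0, 0,0,0,0,0,-1,0,0,0,0,0,0,-0.5,0]'
python3 need.py 524 345 200 1.34; python3 look.py cartridge_mid 569 29 0.093 4 w4
```

```text
clock: 11.3
tool_pos: [571.6, 29.8, 10.5]
ee_rot: [0.999, 0.046, 0.002, -0.002]
wrist_force: [-0.1, -0.1, -0.0]
finger_gap: 85.3
clock: 12.18
tool_pos: [569.7, 28.7, 221.6]
ee_rot: [0.999, 0.046, 0.003, -0.002]
wrist_force: [0.7, 0.1, -0.8]
finger_gap: 85.4
t 12.18 pos [569.7  28.7 221.6] yaw 0.093 gap 85.4 F [ 0.7  0.1 -0.8] j [-0.18  0.41  0.07  1.98 -0.05  0.75 -1.56]
turn units [ -0.    -0.07 -11.91] shift now-axes [-0.41 -7.98  0.57] after-turn [ 7.44 -2.92  0.54]
0.57 [205.9, 322.1] 7874 full
[5.70292e+02 3.06170e+01 9.80000e-02] 0.072
```

View pics/w4.png

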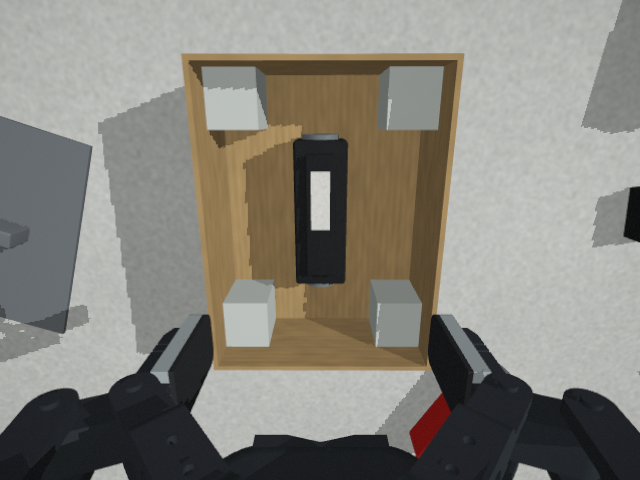

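The cartridge lies in the middle (pixel 320,205), clear of all four blocks. I'll refit the carton from the rim corners and head for the divider.

```bash
python3 - <<'E'
from fit import *
from scipy.optimize import least_squares
st=r.sense();im=get_image('wrist')
q=np.array([[182,54],[463,54],[427,369],[216,369]],float)
P=np.array([[124,94,88],[124,-94,88],[-124,-94,88],[-124,94,88]])
o=least_squares(lambda p:(proj(im,wp(P,p,0),st)-q).ravel(),[569,29,.093],x_scale=[1,1,.01]);print(o.x,o.fun)
q=near('carton',im,np.array([569,29]),st)
m=cv2.morphologyEx(q['pixels'].astype(np.uint8),cv2.MORPH_CLOSE,np.ones((25,25)))
c=max(cv2.findContours(m,0,2)[0],key=cv2.contourArea);f=np.zeros((480,640),np.uint8);cv2.drawContours(f,[c],-1,1,-1)
print(fit('carton',[(im,f.astype(float),st)],(569,29,.093)))
E
python3 -m pendant '[0,0,-1,0.09,-0.8,0,0, 0,0,-1,0.2,-0.98,0,0, 0,0,-1,0.3,-0.95,0,0, 0,0,-1,0.4,-0.92,0,0, 0,0,-1,0.49,-0.87,0,0, 0,0,-1,0.58,-0.81,0,0, 0,0,-1,0.66,-0.75,0,0, 0,0,-1,0.6,-0.5,0,0]'
python3 need.py 524 345 200 1.34
```

```text
[5.69094290e+02 2.89983307e+01 9.12643005e-02] [-1.17022544 -0.53733428  0.95761567 -0.48955273  3.1557786   1.75954267
 -2.91116261  0.99325193]
(array([5.68025353e+02, 2.90609597e+01, 9.13654821e-02]), np.float64(0.011186651127291714))
clock: 13.38
tool_pos: [555.4, 347.3, 207.8]
ee_rot: [0.883, 0.469, -0.009, -0.005]
wrist_force: [0.0, -0.8, 0.2]
finger_gap: 85.4
t 13.38 pos [555.4 347.3 207.8] yaw 0.977 gap 85.4 F [ 0.  -0.8  0.2] j [-0.49  0.54 -0.19  1.78  0.11  0.85 -1.32]
turn units [-0.18  0.07 -3.46] shift now-axes [-0.48 -0.62  0.21] after-turn [-0.24 -0.75  0.19]
```

```bash

python3 -m pendant '[-0.1,0,-0.9,-0.1,-0.2,0,0, -0.1,0,-0.9,-0.1,-0.2,0,0, 0,0,-0.9,-0.1,-0.2,0,0,0,0,-0.8,0,0,0,0,0,0,0,0,0,0,0]'
python3 need.py 524 345 200 1.34; python3 look.py divider_rib 524 345 -0.23 0 w5
```

```text
clock: 14.0
tool_pos: [517.1, 359.9, 200.0]
ee_rot: [0.771, 0.637, -0.01, -0.002]
wrist_force: [-0.1, -0.4, -0.3]
finger_gap: 85.6
t 14.0 pos [517.1 359.9 200. ] yaw 1.382 gap 85.6 F [-0.1 -0.4 -0.3] j [-0.47  0.53 -0.29  1.83  0.19  0.83 -1.05]
turn units [-0.14  0.12  0.4 ] shift now-axes [-0.33  0.24 -0.  ] after-turn [-0.32  0.25 -0.  ]
0.6 [216.3, 333.3] 35751 full
[ 5.21933e+02  3.46812e+02 -2.33000e-01] 0.008
```

View pics/w5.png

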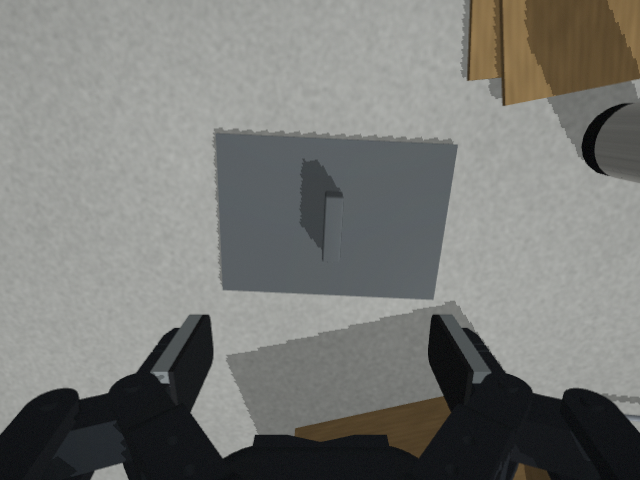

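The divider's outline fits well (plate centre at about pixel (335,215), rib at (333,228)). I'll align over it.

```bash

python3 -m pendant '[-0.2,0.18,0.4,-0.3,0.15,0.5,0, 0,0,0,0,0,0.7,0,0,0,0,0,0,0.7,0, 0,0,0,0,0,0,0, 0,0,0,0,0,0,0]'
python3 need.py 521.9 346.8 7 1.338
```

```text
clock: 14.72
tool_pos: [522.1, 348.6, 122.8]
ee_rot: [0.785, 0.619, 0.006, 0.001]
wrist_force: [0.9, 0.5, 0.2]
finger_gap: 85.2
t 14.72 pos [522.1 348.6 122.8] yaw 1.335 gap 85.2 F [0.9 0.5 0.2] j [-0.49  0.61 -0.24  1.91  0.24  0.63 -1.12]
turn units [ 0.08 -0.08 -0.02] shift now-axes [-0.07 -0.02  2.9 ] after-turn [-0.05  0.01  2.9 ]
```

```bash

python3 -m pendant '[0.08,-0.08,-0.02,-0.05,0,0.5,0, 0,0,0,0,0,0.5,0,0,0,0,0,0,0.5,0, 0,0,0,0,0,0.5,0, 0,0,0,0,0,0.4,0,0,0,0,0,0,0,0]'
python3 need.py 521.9 346.8 7 1.338; python3 look.py divider_rib 522 347 -0.23 0 w6
```

```text
clock: 15.48
tool_pos: [523.0, 347.6, 21.5]
ee_rot: [0.785, 0.62, 0.001, 0.0]
wrist_force: [-1.4, -0.0, 0.4]
finger_gap: 85.5
t 15.47 pos [523.  347.6  21.5] yaw 1.337 gap 85.5 F [-1.4 -0.   0.4] j [-0.53  0.76 -0.19  1.94  0.29  0.47 -1.16]
turn units [ 0.01 -0.01 -0.01] shift now-axes [-0.03 -0.02  0.36] after-turn [-0.03 -0.02  0.36]
0.65 [256.5, 320.2] 116911 full
[ 5.21746e+02  3.46511e+02 -2.35000e-01] 0.139
```

View pics/w6.png

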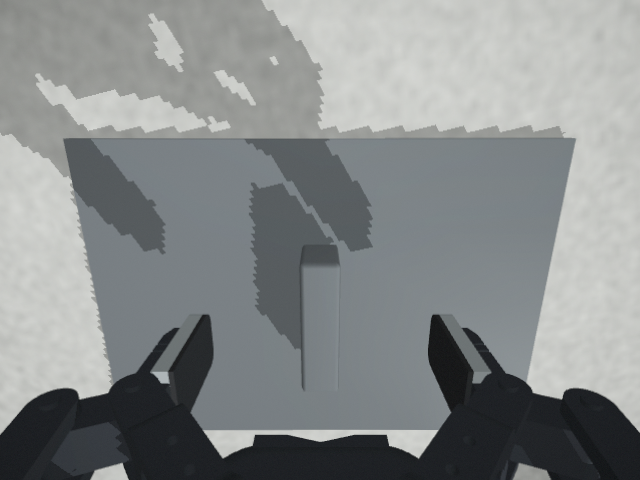

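The rib is centred between the pads, at column 320. I'll descend and close.

```bash

python3 -m pendant '[0,0,0,-0.02,-0.02,0.2,0,0,0,0,0,0,0.13,0,0,0,0,0,0,0,0]'
python3 need.py 521.9 346.8 7 1.338
python3 -m pendant '[0,0,0,0,0,0,1,0,0,0,0,0,0,1,0,0,0,0,0,0,1,0,0,0,0,0,0,1,0,0,0,0,0,0,1,0,0,0,0,0,0,1,0,0,0,0,0,0,1]'
python3 need.py 521.9 346.8 7 1.338
```

```text
clock: 15.95
tool_pos: [524.1, 348.6, 10.7]
ee_rot: [0.785, 0.62, 0.004, 0.0]
wrist_force: [-0.1, -0.2, -0.4]
finger_gap: 85.7
t 15.95 pos [524.1 348.6  10.7] yaw 1.337 gap 85.7 F [-0.1 -0.2 -0.4] j [-0.53  0.77 -0.18  1.94  0.3   0.44 -1.17]
turn units [ 0.05 -0.06 -0.01] shift now-axes [-0.06 -0.04  0.09] after-turn [-0.06 -0.04  0.09]
clock: 16.82
tool_pos: [524.5, 349.0, 11.6]
ee_rot: [0.785, 0.62, 0.005, 0.0]
wrist_force: [-0.8, 0.1, 0.3]
finger_gap: 14.7
t 16.82 pos [524.5 349.   11.6] yaw 1.337 gap 14.7 F [-0.8  0.1  0.3] j [-0.53  0.77 -0.18  1.94  0.3   0.44 -1.17]
turn units [ 0.06 -0.07 -0.01] shift now-axes [-0.07 -0.05  0.11] after-turn [-0.07 -0.05  0.12]
```

The grip sits high on the rib (TCP z 11.6). I'll reopen a bit, lower and regrip.

```bash

python3 -m pendant '[0,0,0,0,0,0,0.5,0,0,0,0,0,0,0.5,0,0,0,0,0,0,0.5,0.06,-0.07,0,-0.04,-0.03,0.13,0.5,0,0,0,0,0,0,0.5]'
python3 need.py 521.9 346.8 6 1.338; python3 look.py divider_rib 522 347 -0.23 0 w7
```

```text
clock: 17.45
tool_pos: [522.9, 347.5, 6.0]
ee_rot: [0.785, 0.62, -0.001, -0.0]
wrist_force: [0.8, 0.4, 0.8]
finger_gap: 42.7
t 17.45 pos [522.9 347.5   6. ] yaw 1.337 gap 42.7 F [0.8 0.4 0.8] j [-0.53  0.78 -0.18  1.94  0.3   0.45 -1.17]
turn units [-0.01  0.01 -0.01] shift now-axes [-0.02 -0.02 -0.  ] after-turn [-0.02 -0.02 -0.  ]
0.58 [251.1, 322.3] 122527 full
[ 5.23265e+02  3.46296e+02 -2.36000e-01] 0.285
```

View pics/w7.png

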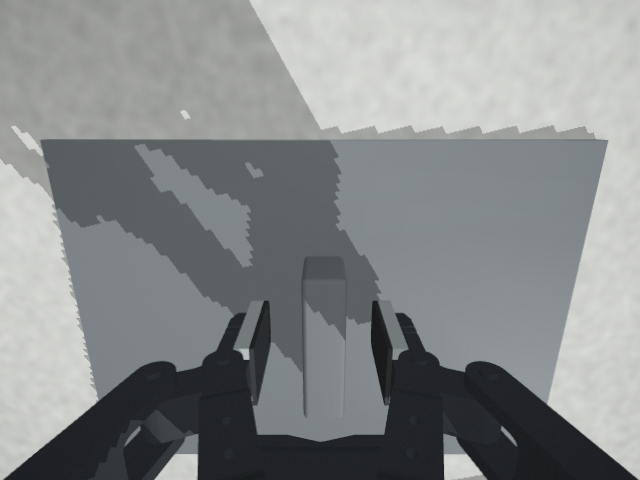

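The rib stands between the pads (column 323) with the tips lower. I'll close.

```bash

python3 -m pendant '[0,0,0,0,0,0.02,1,0,0,0,0,0,0,1,0,0,0,0,0,0,1,0,0,0,0,0,0,1,0,0,0,0,0,0,1]'
python3 need.py 521.9 346.8 6 1.338
```

```text
clock: 18.18
tool_pos: [523.3, 348.0, 5.7]
ee_rot: [0.785, 0.62, 0.0, -0.0]
wrist_force: [1.0, -0.2, -1.0]
finger_gap: 14.8
t 18.18 pos [523.3 348.    5.7] yaw 1.337 gap 14.8 F [ 1.  -0.2 -1. ] j [-0.54  0.78 -0.18  1.94  0.3   0.44 -1.17]
turn units [ 0.   -0.   -0.01] shift now-axes [-0.04 -0.03 -0.01] after-turn [-0.04 -0.03 -0.01]
```

```bash

python3 -m pendant '[0,0,0,0,0,-0.3,1,0,0,0,0,0,-0.5,1,0,0,0,0,0,-0.7,1,0,0,0,0,0,-0.8,1,0,0,0,0,0,-0.8,1,0,0,0,0,0,-0.6,1,0,0,0,0,0,0,1]'
python3 need.py 568.3 30.6 150 1.663;  python3 -c "
from h import *;save(get_image('wrist'),'w8')"
```

```text
clock: 19.05
tool_pos: [523.2, 347.7, 165.4]
ee_rot: [0.785, 0.62, 0.002, 0.0]
wrist_force: [0.1, -0.1, -1.9]
finger_gap: 15.2
t 19.05 pos [523.2 347.7 165.4] yaw 1.337 gap 15.2 F [ 0.1 -0.1 -1.9] j [-0.47  0.56 -0.27  1.88  0.21  0.73 -1.09]
turn units [ 0.03 -0.02 -3.11] shift now-axes [-7.45  2.93  0.37] after-turn [-8.    0.39  0.38]
```

View pics/w8.png

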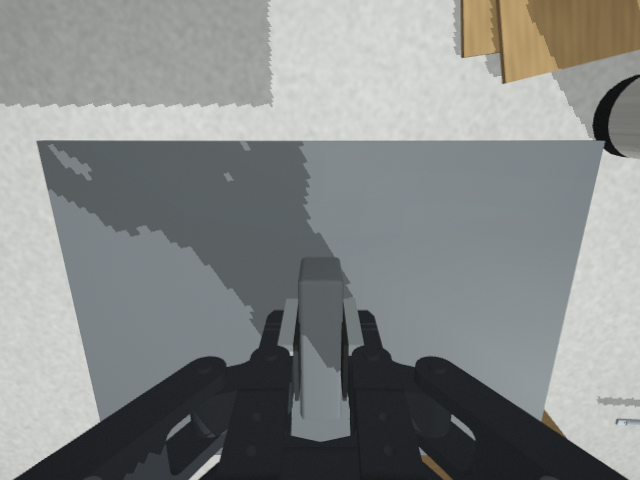

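The plate is held level, with its far corners at (37,141) and (604,141). I'll measure its in-hand offset while turning.

```bash
python3 - <<'E'
from h import *
from scipy.spatial.transform import Rotation as Ro
st=r.sense();im=get_image('wrist')
R=Ro.from_quat(st['ee_rot']).as_matrix();p=np.array(st['tool_pos'])
z=p[2]-5.7+4
for q in [(141,37),(141,604)]:
    P=at_z(im,q,z,st); print(np.round((P-p)@R,1))
E
python3 -m pendant '[0,0,-0.8,0,0,0,1,0,0,-0.8,0,0,0,1,0,0,-0.8,0,0,0,1,0,0,-0.7,0,0,0,1,0,0,0,0,0,0,1]'
python3 need.py 568.3 30.6 150 1.663
```

```text
[  73.3 -104.9    1.6]
[ 73.2 104.4   1.9]
clock: 19.77
tool_pos: [516.9, 342.3, 155.1]
ee_rot: [0.67, 0.742, -0.008, -0.001]
wrist_force: [-0.8, -0.7, -2.0]
finger_gap: 14.8
t 19.77 pos [516.9 342.3 155.1] yaw 1.672 gap 14.8 F [-0.8 -0.7 -2. ] j [-0.41  0.58 -0.36  1.89  0.29  0.74 -0.83]
turn units [-0.13  0.08  0.09] shift now-axes [-7.88  0.49  0.19] after-turn [-7.88  0.56  0.13]
```

```bash

python3 -m pendant '[-0.13,0.08,0.09,-0.5,0.06,0,1,0,0,0,-0.9,0.07,0,1,0,0,0,-1,0.07,0,1,0,0,0,-1,0.07,0,1,0,0,0,-1,0.07,0,1,0,0,0,-1,0.06,0,1,0,0,0,-1,0.05,0,1,0,0,0,-0.8,0,0,1]'
python3 need.py 568.3 30.6 150 1.663
```

```text
clock: 20.78
tool_pos: [557.4, 37.4, 152.5]
ee_rot: [0.678, 0.735, -0.004, 0.001]
wrist_force: [-0.4, -0.3, -1.2]
finger_gap: 15.0
t 20.77 pos [557.4  37.4 152.5] yaw 1.65 gap 15.0 F [-0.4 -0.3 -1.2] j [ 0.11  0.51 -0.36  2.04  0.3   0.65 -0.37]
turn units [-0.04  0.07 -0.12] shift now-axes [-0.19  0.26  0.06] after-turn [-0.19  0.26  0.06]
```

```bash

python3 -m pendant '[-0.06,0.1,-0.15,-0.1,0.28,0,1,0,0,0,0,0,0,1,0,0,0,0,0,0,1]'
python3 need.py 568.3 30.6 110 1.663
python3 -c "
from h import *;save(get_image('wrist'),'w9');save(get_image('top'),'t9')"
```

```text
clock: 21.15
tool_pos: [567.6, 28.7, 151.7]
ee_rot: [0.676, 0.737, 0.0, -0.0]
wrist_force: [0.5, 0.1, -1.8]
finger_gap: 15.0
t 21.15 pos [567.6  28.7 151.7] yaw 1.658 gap 15.0 F [ 0.5  0.1 -1.8] j [ 0.14  0.52 -0.36  2.02  0.3   0.65 -0.34]
turn units [ 0.   -0.01 -0.05] shift now-axes [0.05 0.02 1.04] after-turn [0.05 0.02 1.04]
```

View pics/w9.png

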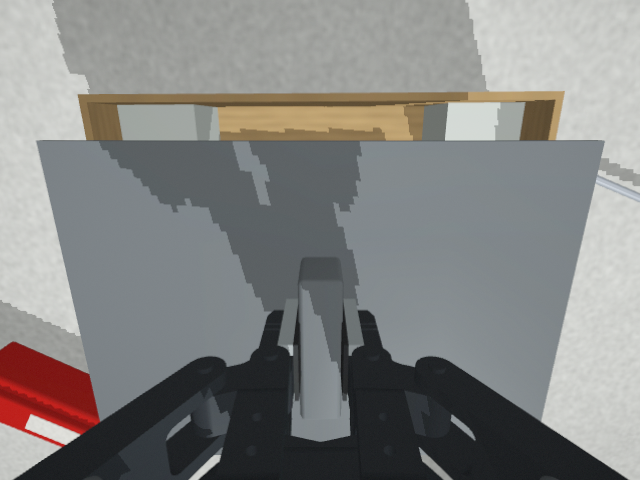

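Far rim corners are at (79,95) and (563,92). Checking the alignment numerically, then lowering.

```bash
python3 - <<'E'
from fit import *
st=r.sense();im=get_image('wrist')
print(proj(im,wp(np.array([[-124,94,88],[124,94,88]]),(568.5,29,.092),0),st))
E
python3 -m pendant '[0,0,-0.05,0.05,0.02,0.3,1,0,0,0,0,0,0.3,1,0,0,0,0,0,0.3,1,0,0,0,0,0,0,1,0,0,0,0,0,0,1]'
python3 need.py 568.3 30.6 64 1.663
```

```text
[[ 77.31319805  94.13506554]
 [564.6991658   91.85894559]]
clock: 21.92
tool_pos: [567.6, 33.9, 112.4]
ee_rot: [0.672, 0.741, 0.0, -0.001]
wrist_force: [-1.2, 0.0, -1.4]
finger_gap: 15.1
t 21.93 pos [567.6  33.9 112.4] yaw 1.668 gap 15.1 F [-1.2  0.  -1.4] j [ 0.11  0.58 -0.34  2.04  0.34  0.57 -0.37]
turn units [-0.01 -0.02  0.05] shift now-axes [-0.09  0.01  1.21] after-turn [-0.08  0.01  1.21]
```

```bash

python3 -m pendant '[0,0,0.05,-0.1,0.01,0.1,1,0,0,0,0,0,0,1]'
python3 need.py 568.3 30.6 64 1.663
python3 -m pendant '[0,0,0,0,0,0.25,1,0,0,0,0,0,0.25,1,0,0,0,0,0,0.15,1,0,0,0,0,0,0,1]'
python3 need.py 568.3 30.6 64 1.663
```

```text
clock: 22.18
tool_pos: [568.9, 29.4, 108.6]
ee_rot: [0.674, 0.739, 0.0, -0.001]
wrist_force: [-0.6, 0.2, -1.7]
finger_gap: 15.2
t 22.18 pos [568.9  29.4 108.6] yaw 1.662 gap 15.2 F [-0.6  0.2 -1.7] j [ 0.11  0.59 -0.33  2.04  0.34  0.57 -0.37]
turn units [-0.   -0.01 -0.01] shift now-axes [ 0.03 -0.01  1.11] after-turn [ 0.03 -0.01  1.11]
clock: 22.68
tool_pos: [569.0, 29.3, 80.7]
ee_rot: [0.674, 0.739, 0.001, -0.001]
wrist_force: [1.1, -0.4, -1.9]
finger_gap: 14.9
t 22.68 pos [569.   29.3  80.7] yaw 1.662 gap 14.9 F [ 1.1 -0.4 -1.9] j [ 0.09  0.63 -0.3   2.05  0.37  0.51 -0.39]
turn units [ 0.   -0.01 -0.01] shift now-axes [ 0.03 -0.01  0.42] after-turn [ 0.03 -0.01  0.42]
```

```bash

python3 -m pendant '[0,0,0,0.03,-0.01,0.15,1,0,0,0,0,0,0.12,1,0,0,0,0,0,0.06,1,0,0,0,0,0,0.04,1]'
python3 need.py 568.3 30.6 64 1.663
```

```text
clock: 23.18
tool_pos: [568.8, 30.9, 65.2]
ee_rot: [0.674, 0.739, 0.001, -0.0]
wrist_force: [0.8, -0.6, -1.5]
finger_gap: 15.1
t 23.18 pos [568.8  30.9  65.2] yaw 1.662 gap 15.1 F [ 0.8 -0.6 -1.5] j [ 0.07  0.65 -0.29  2.06  0.38  0.48 -0.41]
turn units [ 0.01 -0.02 -0.01] shift now-axes [-0.01 -0.01  0.03] after-turn [-0.01 -0.01  0.03]
```

```bash

python3 -m pendant '[0,0,0,0,0,0.05,1,0,0,0,0,0,0.03,1]'
python3 need.py 568.3 30.6 64 1.663
```

```text
clock: 23.42
tool_pos: [569.0, 30.9, 63.6]
ee_rot: [0.674, 0.739, 0.0, 0.0]
wrist_force: [-3.1, -0.8, 13.8]
finger_gap: 14.8
t 23.43 pos [569.   30.9  63.6] yaw 1.662 gap 14.8 F [-3.1 -0.8 13.8] j [ 0.07  0.66 -0.29  2.06  0.38  0.48 -0.41]
turn units [ 0.01 -0.   -0.01] shift now-axes [-0.01 -0.02 -0.01] after-turn [-0.01 -0.02 -0.01]
```

Contact with the foam is at the expected height. Releasing.

```bash

python3 -m pendant '[0,0,0,0,0,0,0.6,0,0,0,0,0,0,0.6,0,0,0,0,0,0,0.3,0,0,0,0,0,0,0]'
python3 -m pendant '[0,0,0,0,0,-0.3,0,0,0,0,0,0,-0.6,0,0,0,0,0,0,-0.9,0,0,0,0,0,0,-0.9,0,0,0,0,0,0,-0.7,0,0,0,0,0,0,0,0]'
python3 need.py 596 -293 200 0.2;python3 look.py divider_rib 568 29 0.092 58 w10
```

```text
clock: 23.92
tool_pos: [570.1, 31.0, 64.4]
ee_rot: [0.674, 0.739, 0.001, 0.001]
wrist_force: [-0.9, 0.1, -0.3]
finger_gap: 69.2
clock: 24.68
tool_pos: [569.8, 31.1, 207.6]
ee_rot: [0.674, 0.739, 0.002, 0.001]
wrist_force: [-0.4, 0.1, 0.5]
finger_gap: 85.4
t 24.68 pos [569.8  31.1 207.6] yaw 1.662 gap 85.4 F [-0.4  0.1  0.5] j [ 0.17  0.45 -0.41  1.97  0.25  0.76 -0.29]
turn units [ 0.03 -0.04 13.96] shift now-axes [-8.13 -0.09  0.18] after-turn [-0.97  8.07  0.19]
none
```

View pics/w10.png

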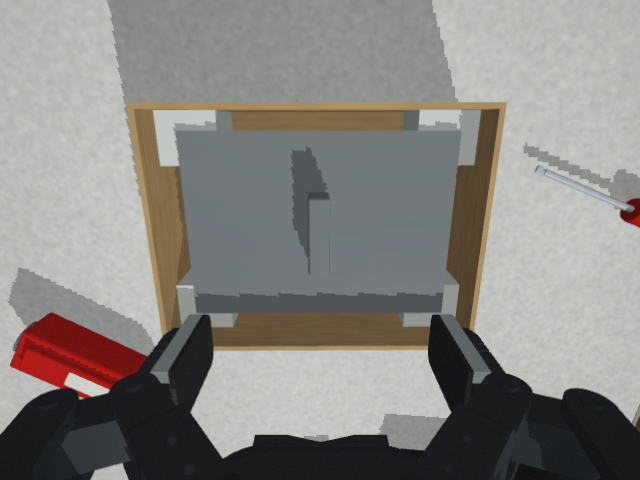

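```bash
python3 - <<'E'
from fit import *
from scipy.optimize import least_squares
st=r.sense();im=get_image('wrist')
q=np.array([[175,130],[461,130],[443,312],[196,312]],float)
P=np.array([[-105,75,4],[105,75,4],[105,-75,4],[-105,-75,4]])
f=lambda p:(proj(im,wp(P,p,p[3]),st)-q).ravel()
o=least_squares(f,[569,29,.093,58],x_scale=[1,1,.01,1]);print(o.x,o.fun)
E
python3 -m pendant '[0,0,1,-0.6,-0.06,0,0,0,0,1,-0.7,0,0,0,0,0,1,-0.69,0.08,0,0,0,0,1,-0.69,0.15,0,0,0,0,1,-0.66,0.22,0,0,0,0,1,-0.64,0.29,0,0,0,0,1,-0.6,0.36,0,0,0,0,1,-0.56,0.42,0,0]'
python3 need.py 596 -293 200 0.2
```

```text
[5.66441904e+02 2.92422240e+01 9.36572059e-02 5.53803805e+01] [ 0.02127215  0.0276101   0.72111283 -0.67565103 -1.4817096   0.17541258
  0.61168388  0.58782858]
clock: 25.82
tool_pos: [556.0, -191.6, 191.1]
ee_rot: [0.92, 0.392, -0.011, -0.008]
wrist_force: [-0.8, 1.1, -0.1]
finger_gap: 85.3
t 25.82 pos [ 556.  -191.6  191.1] yaw 0.806 gap 85.3 F [-0.8  1.1 -0.1] j [ 0.36  0.48 -0.15  1.93  0.1   0.76 -0.61]
turn units [-0.17  0.21  5.78] shift now-axes [-1.14  2.47 -0.26] after-turn [ 0.48  2.68 -0.22]
```

```bash

python3 -m pendant '[-0.1,0.1,0.96,-0.18,0.41,0,0,-0.1,0.1,0.96,-0.14,0.43,0,0,0,0,0.96,-0.1,0.44,0,0,0,0,0.96,-0.05,0.45,0,0,0,0,0.96,0,0.45,0,0,0,0,0.96,0.04,0.4,0,0,0,0,0,0,0,0,0,0,0,0,0,0,0,0]'
python3 need.py 596 -293 200 0.2; python3 look.py fan_mid 596 -293 0.2 0 w11
```

```text
clock: 26.82
tool_pos: [586.8, -292.8, 175.6]
ee_rot: [0.996, 0.09, -0.011, -0.006]
wrist_force: [-0.2, 1.1, -0.1]
finger_gap: 85.5
t 26.82 pos [ 586.8 -292.8  175.6] yaw 0.18 gap 85.5 F [-0.2  1.1 -0.1] j [ 0.38  0.57  0.03  1.8  -0.02  0.79 -0.98]
turn units [-0.13  0.2  -0.19] shift now-axes [ 0.21  0.04 -0.62] after-turn [ 0.22  0.05 -0.61]
0.84 [206.6, 327.5] 4036 full
[ 5.96421e+02 -2.94063e+02  2.06000e-01] 0.023
```

View pics/w11.png

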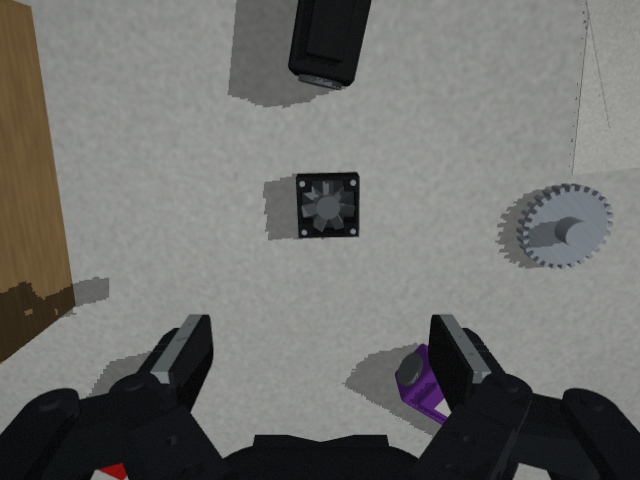

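The fan is at (328,206), with nothing in the way of the fingers. Aligning.

```bash

python3 -m pendant '[-0.17,0.25,-0.24,0.2,0.06,0.3,0,0,0,0,0,0,0.6,0,0,0,0,0,0,0.6,0,0,0,0,0,0,0.6,0,0,0,0,0,0,0,0,0,0,0,0,0,0,0]'
python3 need.py 596.4 -294.1 0 0.206
```

```text
clock: 27.68
tool_pos: [596.8, -289.9, 91.9]
ee_rot: [0.994, 0.107, 0.005, 0.002]
wrist_force: [0.3, 0.4, 0.2]
finger_gap: 85.5
t 27.68 pos [ 596.8 -289.9   91.9] yaw 0.214 gap 85.5 F [0.3 0.4 0.2] j [ 0.38  0.68  0.01  1.85 -0.01  0.6  -0.96]
turn units [ 0.04 -0.09  0.08] shift now-axes [-0.06  0.09  2.3 ] after-turn [-0.03  0.1   2.3 ]
```

```bash

python3 -m pendant '[0.04,-0.09,0.08,-0.03,0.1,0.4,0,0,0,0,0,0,0.4,0,0,0,0,0,0,0.4,0,0,0,0,0,0,0.4,0,0,0,0,0,0,0,0]'
python3 need.py 596.4 -294.1 0 0.206; python3 look.py fan_mid 596.4 -294 0.2 0 w12
```

```text
clock: 28.3
tool_pos: [597.5, -294.7, 24.8]
ee_rot: [0.995, 0.103, 0.001, 0.0]
wrist_force: [-0.4, 0.4, -0.2]
finger_gap: 85.5
t 28.3 pos [ 597.5 -294.7   24.8] yaw 0.206 gap 85.5 F [-0.4  0.4 -0.2] j [ 0.38  0.78  0.01  1.85 -0.01  0.51 -0.96]
turn units [ 0.01 -0.01 -0.  ] shift now-axes [-0.02 -0.02  0.62] after-turn [-0.02 -0.02  0.62]
0.96 [305.2, 319.7] 13783 full
[ 5.96702e+02 -2.94009e+02  2.06000e-01] 0.014
```

View pics/w12.png

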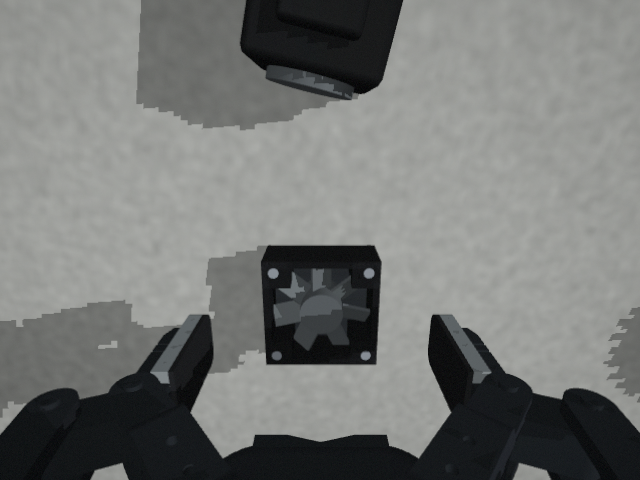

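The fan is centred between the open pads, at (320,305). Descend and close.

```bash

python3 -m pendant '[0,0,0,-0.02,-0.02,0.3,0,0,0,0,0,0,0.25,0,0,0,0,0,0,0.06,0,0,0,0,0,0,0.02,0]'
python3 need.py 596.6 -294.1 0 0.206
python3 -m pendant '[0,0,0,0,0,0.02,1,0,0,0,0,0,0,1,0,0,0,0,0,0.02,1,0,0,0,0,0,0,1,0,0,0,0,0,0,1]'
python3 need.py 596.6 -294.1 0 0.206
```

```text
clock: 28.9
tool_pos: [598.6, -295.0, 0.5]
ee_rot: [0.995, 0.103, 0.003, 0.002]
wrist_force: [-0.2, -0.4, 0.6]
finger_gap: 85.2
t 28.9 pos [ 5.986e+02 -2.950e+02  5.000e-01] yaw 0.206 gap 85.2 F [-0.2 -0.4  0.6] j [ 0.38  0.81  0.01  1.86 -0.01  0.46 -0.96]
turn units [ 0.04 -0.05 -0.  ] shift now-axes [-0.05 -0.03  0.01] after-turn [-0.04 -0.03  0.01]
clock: 29.52
tool_pos: [599.6, -295.5, 0.6]
ee_rot: [0.995, 0.103, 0.004, 0.002]
wrist_force: [-0.9, 0.1, -1.2]
finger_gap: 49.0
t 29.52 pos [ 599.6 -295.5    0.6] yaw 0.205 gap 49.0 F [-0.9  0.1 -1.2] j [ 0.38  0.81  0.01  1.86 -0.01  0.46 -0.96]
turn units [ 0.05 -0.07 -0.01] shift now-axes [-0.07 -0.05  0.02] after-turn [-0.07 -0.05  0.02]
```

```bash

python3 -m pendant '[0,0,0,0,0,-0.3,1,0,0,0,0,0,-0.6,1,0,0,0,0,0,-0.9,1,0,0,0.4,0,0,-1,1,0,0,0.4,0,0,-0.9,1,0,0,0.3,0,0,-0.5,1,0,0,0,0,0,0,1]'
python3 need.py 515.6 24.4 160 0.092;  python3 -c "
from h import *;save(get_image('wrist'),'w13')"
```

```text
clock: 30.4
tool_pos: [597.7, -294.8, 176.9]
ee_rot: [0.999, 0.043, 0.004, 0.002]
wrist_force: [0.3, 0.4, -1.0]
finger_gap: 49.1
t 30.4 pos [ 597.7 -294.8  176.9] yaw 0.087 gap 49.1 F [ 0.3  0.4 -1. ] j [ 0.35  0.57  0.05  1.8  -0.04  0.76 -1.05]
turn units [ 0.04 -0.08 -0.05] shift now-axes [-1.36 -8.13  0.38] after-turn [-1.31 -8.13  0.42]
```

View pics/w13.png

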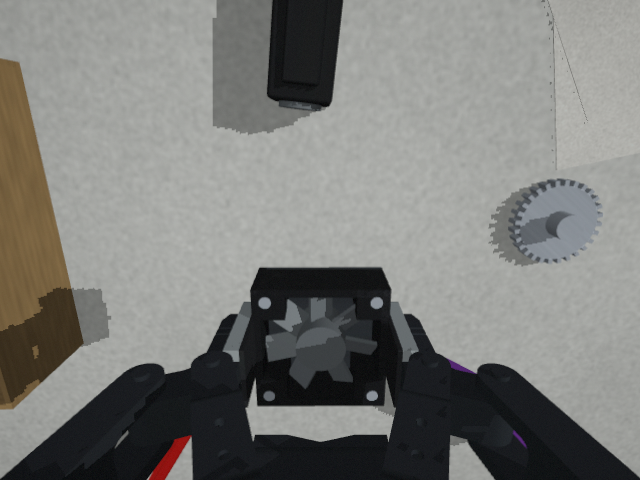

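The fan is firmly held, centred at column 320. Now over to the carton.

```bash

python3 -m pendant '[0.04,-0.08,-0.05,-0.15,-0.6,0,1,0,0,0,-0.17,-0.9,0,1,0,0,0,-0.17,-1,0,1,0,0,0,-0.17,-1,0,1,0,0,0,-0.17,-1,0,1,0,0,0,-0.17,-1,0,1,0,0,0,-0.17,-1,0,1,0,0,0,-0.14,-0.8,0,1]'
python3 -m pendant '[0,0,0,0,-0.4,0,1,0,0,0,0,0,0,1,0,0,0,0,0,0,1]'
python3 need.py 515.6 24.4 100 0.092;  python3 -c "
from h import *;save(get_image('wrist'),'w14')"
```

```text
clock: 31.45
tool_pos: [501.4, 9.7, 167.3]
ee_rot: [0.999, 0.05, -0.014, -0.005]
wrist_force: [1.1, -0.0, -1.3]
finger_gap: 48.8
clock: 31.82
tool_pos: [496.2, 29.1, 165.7]
ee_rot: [0.998, 0.053, -0.017, -0.005]
wrist_force: [-0.9, 0.2, -0.7]
finger_gap: 48.7
t 31.82 pos [496.2  29.1 165.7] yaw 0.107 gap 48.7 F [-0.9  0.2 -0.7] j [-0.17  0.42  0.03  2.15 -0.05  0.61 -1.56]
turn units [-0.11  0.31  0.14] shift now-axes [0.52 0.19 1.62] after-turn [0.47 0.16 1.64]
```

View pics/w14.png

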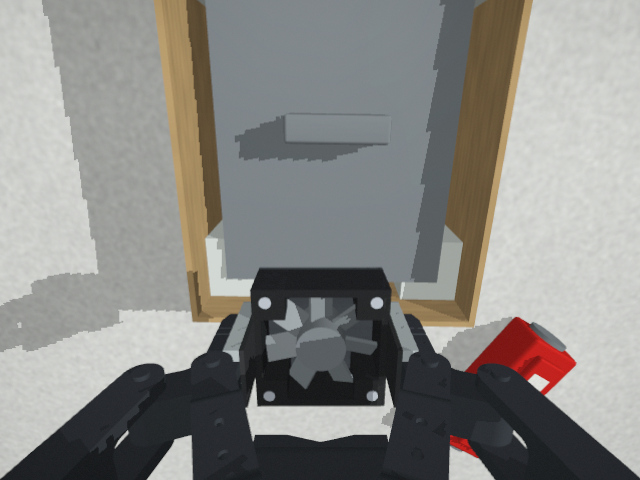

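The fan is still short of the spot, and the rib shows at (337,128). Correcting position and tilt.

```bash

python3 -m pendant '[-0.15,0.4,0.14,0.42,0.16,0.3,1,0,0,0,0,0,0.1,1,0,0,0,0,0,0,1]'
python3 need.py 515.6 24.4 62.6 0.092; python3 - <<'E'
from fit import *
st=r.sense();im=get_image('wrist');save(im,'w15')
p=(567.5,29.1,.092)
P=np.array([[-8,30,30],[-8,-30,30],[8,-30,30],[8,30,30],[-105,75,4],[-105,-75,4]])
print(np.round(proj(im,wp(P,p,58),st),1).tolist())
E
```

```text
clock: 32.25
tool_pos: [514.3, 20.3, 148.9]
ee_rot: [0.999, 0.042, 0.005, 0.003]
wrist_force: [-0.4, 0.2, -1.0]
finger_gap: 48.9
t 32.25 pos [514.3  20.3 148.9] yaw 0.085 gap 48.9 F [-0.4  0.2 -1. ] j [-0.17  0.45  0.05  2.15 -0.03  0.53 -1.58]
turn units [ 0.05 -0.09 -0.07] shift now-axes [ 0.02 -0.11  2.16] after-turn [ 0.04 -0.1   2.16]
[[258.5, 187.4], [368.9, 186.4], [369.9, 156.3], [256.7, 157.2], [206.7, 322.7], [425.0, 320.6]]
```

View pics/w15.png

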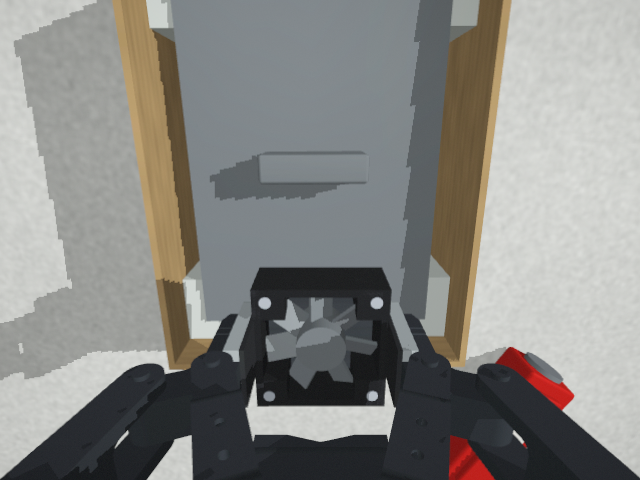

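The rib appears at (314,168), which matches the prediction within about 2 mm. Descending.

```bash

python3 -m pendant '[0.05,-0.09,-0.07,0.06,-0.1,0.4,1,0,0,0,0,0,0.4,1,0,0,0,0,0,0.4,1,0,0,0,0,0,0,1]'
python3 need.py 516.6 24.5 62.6 0.092
```

```text
clock: 32.8
tool_pos: [516.4, 24.9, 97.5]
ee_rot: [0.999, 0.046, -0.001, -0.0]
wrist_force: [-0.6, -0.0, -1.5]
finger_gap: 48.8
t 32.8 pos [516.4  24.9  97.5] yaw 0.093 gap 48.8 F [-0.6 -0.  -1.5] j [-0.16  0.54  0.03  2.17 -0.04  0.43 -1.57]
turn units [-0.01  0.01  0.01] shift now-axes [0.   0.01 0.87] after-turn [0.   0.01 0.87]
```

```bash

python3 -m pendant '[0,0,0,0,0,0.3,1,0,0,0,0,0,0.25,1,0,0,0,0,0,0.15,1,0,0,0,0,0,0.06,1,0,0,0,0,0,0.02,1]'
python3 need.py 516.6 24.5 62.6 0.092
```

```text
clock: 33.42
tool_pos: [516.8, 25.1, 64.3]
ee_rot: [0.999, 0.047, -0.0, -0.0]
wrist_force: [-0.2, -0.3, -0.2]
finger_gap: 48.8
t 33.42 pos [516.8  25.1  64.3] yaw 0.093 gap 48.8 F [-0.2 -0.3 -0.2] j [-0.16  0.6   0.03  2.18 -0.05  0.36 -1.57]
turn units [-0.01  0.    0.01] shift now-axes [-0.01  0.01  0.04] after-turn [-0.01  0.01  0.04]
```

```bash

python3 -m pendant '[0,0,0,0,0,0.04,1,0,0,0,0,0,0.03,1]'
python3 need.py 516.6 24.5 62.6 0.092
```

```text
clock: 33.67
tool_pos: [517.0, 25.1, 62.3]
ee_rot: [0.999, 0.047, 0.0, -0.0]
wrist_force: [-3.1, -0.1, 12.9]
finger_gap: 49.1
t 33.67 pos [517.   25.1  62.3] yaw 0.093 gap 49.1 F [-3.1 -0.1 12.9] j [-0.16  0.61  0.03  2.18 -0.05  0.35 -1.57]
turn units [-0.01 -0.    0.01] shift now-axes [-0.01  0.01 -0.01] after-turn [-0.01  0.01 -0.01]
```

```bash

python3 -m pendant '[0,0,0,0,0,-0.02,0.3,0,0,0,0,0,0,0,0,0,0,0,0,0,0,0,0,0,0,0,0,0]'
python3 -m pendant '[0,0,0,0,0,-0.2,0,0,0,0,0,0,-0.5,0,0,0,0,0,0,-0.9,0,0,0,0,0,0,-0.9,0,0,0,0,0,0,-0.9,0,0,0,0,0,0,-0.5,0,0,0,0,0,0,0,0]'
python3 - <<'E'
from fit import *
st=r.sense();print(st['tool_pos'],st['finger_gap'])
im=get_image('wrist');save(im,'w16');save(get_image('top'),'t16');save(get_image('scene'),'s16')
q=near('fan_mid',im,np.array([513,24]),st,73)
if q: print(fit('fan_mid',[(im,q['pixels'].astype(float),st)],(513,24,.09),62))
P=np.array([[-8,30,30],[-8,-30,30],[8,-30,30],[8,30,30],[-105,75,4],[-105,-75,4],[105,-75,4],[105,75,4]])
print(np.round(proj(im,wp(P,(568.5,29.1,.092),58),st),1).tolist())
E
```

```text
clock: 34.17
tool_pos: [517.7, 25.1, 63.7]
ee_rot: [0.999, 0.046, 0.001, -0.001]
wrist_force: [0.3, 0.7, 0.1]
finger_gap: 85.5
clock: 35.05
tool_pos: [517.1, 24.8, 226.8]
ee_rot: [0.999, 0.046, 0.001, -0.001]
wrist_force: [0.2, -0.3, -0.6]
finger_gap: 85.4
[517.05251405  24.83248782 226.84924619] 85.44745297966855
(array([5.14899858e+02, 2.58176292e+01, 9.20541473e-02]), np.float64(0.019335668945772353))
[[282.0, 171.6], [362.9, 171.6], [363.7, 149.4], [281.3, 149.4], [237.5, 278.1], [406.7, 278.3], [428.1, 6.3], [217.2, 6.2]]
```

View pics/w16.png

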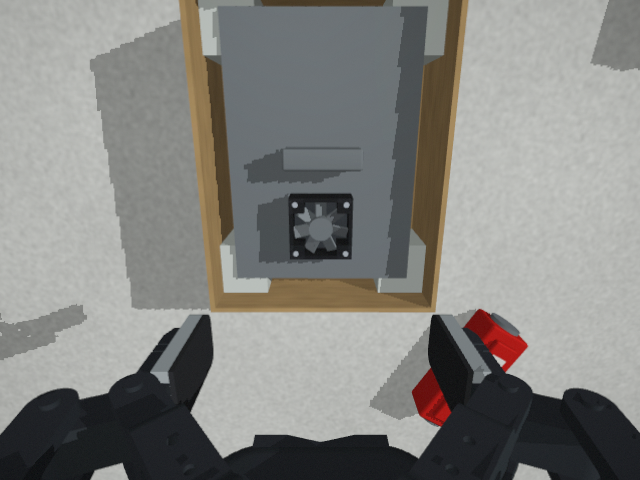

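View pics/s16.png

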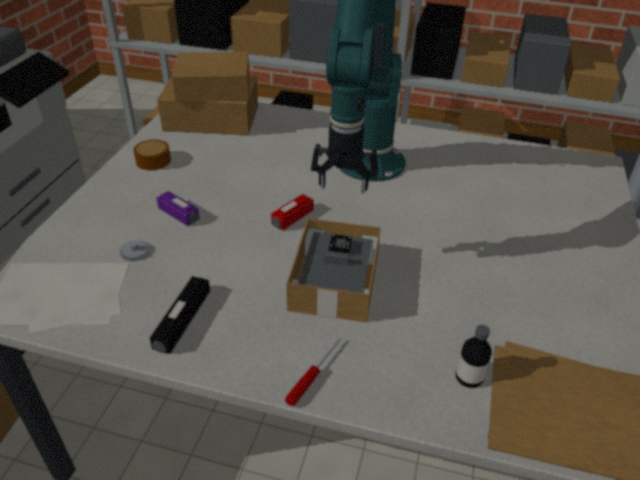

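The plate corners are at (237,278), (407,278), (428,6) and (217,6), matching a level plate with its underside at z = 58 mm. The fan lies flat at (321,227), beside the rib at (322,159). The gripper is clear, so I'm handing in.

```bash
python3 -c "
from h import *
print(r.job_done())"
```

```text
the job is handed in; nothing more can be done
None
```

The carton is packed in the order asked and I handed the job in at about 35 s; no verdict is reported.

- **Cartridge:** the short black cartridge lies flat on the carton floor, centred between the foam blocks. A wrist picture taken after release showed it clear of all four. I could not see it again once the divider was on.
- **Divider:** it rests rib up on all four foam blocks. In the last wrist picture all four corners match a plate lying level with its underside at z = 58 mm. An earlier, looser corner fit gave about 55 mm, with its centre about 2 mm off the carton's in x.
- **Fan:** it lies flat on the divider on the robot's side of the rib, about 54 mm from the rib's middle and square to it to well under a degree.
- **Corrections:** the first grip on the divider's rib was too high, so I let go and gripped it again lower before lifting.
- **Limits:** the forces I read at each placing stayed under 14 N. The red and purple look-alikes, the long cartridge and the gear were left alone, and the gripper ended open and clear.

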